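# Hook the cash box to its security snap hook

### The arm

A 6-joint arm with a two-finger parallel gripper is mounted at the origin on the work surface. World frame = base frame: x ahead of the robot, y to its left, z up, the work surface at z = 0. Lengths are in m, angles in rad, forces in N, time in s.
With the tool pointing down it reaches from about 0.325 to 0.85 m from the base axis. Payload 15.5 kg.
Tool frame: the origin (TCP) lies at the centre of the arm's flange, where the gripper is bolted on; the fingertips stand 191 mm ahead of it and the grasp point (between the pads) lies 172 mm ahead of it (grip_point_offset is the z of the grasp point in the tool frame, in m); z points along the fingers, y is the line along which they close (so a half turn about z gives the same grasp; the last joint's range is limited). The gripper opens to 91 mm and grips with 3 to 60 N. Pads are 32 mm wide; open, the fingers measure 118 mm over their backs; the gripper's body (76 mm by 178 mm) begins 60 mm behind the grasp point.
Start: joints at [1.079, 0.494, 1.345, -0, 1.302, -0.096], TCP at [0.242, 0.576, 0.405] pointing down, gripper open.
Joint ranges: [-2.91, 2.91], [-0.82, 2.16], [0.22, 2.67], [-1.22, 4.37], [0.12, 2.79], [-3.08, 3.08]. Speed limits (rad/s): [1.89, 1.89, 2.57, 3.01, 3.01, 3.01].

### API

Orientations are given as a 3x3 rotation matrix whose columns are the frame's x, y, z axes.
In Python, from plant import state, capture, hand_in, grip_point_offset gives the robot as it stands.
- The arm moves only by the tool drive_tool, never from a script. Its argument "rows" is a list of rows, each an object of numbers: "x", "y", "z": the shift along the tool's x, y, z in cm; "spin": the turn about the tool's z in rad; "hand": the finger opening in cm, from 0 to 9.12. A call has 1 to 8 rows; each row is the pose to reach, as a shift and turn from the pose commanded when the call began, along the tool's axes at that moment; what a row does not reach only later rows make up. A row lasts 1/8 s, in which the tool goes at most 62.5 mm and 10.7 degrees, less where a joint would pass 70% of its speed; a pose out of reach is approached as far as the arm can. A call with a gripper value outside its range is refused whole. The fingers move at their own pace and stop on an object; "force" is the grip in N (left out, the last holds). Time passes only in rows, so rows that repeat a pose let the fingers close. It gives the time, the measured TCP pose, the force, the opening and the grip force at its end, in the units of the state.
- state(): the state, without advancing time (a new reading comes with each control period).
- capture(name): name is "scene" or "side" or "wrist"; returns a dict with "image" (400x640x3 uint8, blue, green, red), "mtx" (3x3 intrinsics, pixels), "xyz" and "attitude" of the camera in the world. Camera axes: x right, y down, z forward; pixel columns grow to the right and rows downward; lengths in m; the calibration is good to about 2 mm. A picture is of the moment at which its call begins. There is no depth.
- hand_in(): hands the job in; it is judged then, once.
The state is a dict: "t": time; "joint_positions": joint angles; "qd": joint speeds; "tau": joint torques, N m; "ee_pos": TCP position; "tcp_rot": TCP orientation; "force": force on the tool from outside, world axes, zero at the start; "wrist_torque": the same for the moment, N m; "grip_width": opening from 0.0 (shut) to 1.0 (fully open); "grasp_force": force on a finger pad.
Only numpy, scipy, OpenCV 4.12 (cv2) and the standard library are available. Lean on these libraries where they do the work, as an engineer would, in place of code of your own. Each camera call takes 0.05 s, during which the arm holds its last target. There are 200 camera calls.

### The job

The blue cash box has come off its security hook: keeping it flat on the counter, slide it so that the steel loop on its far side pushes the red sprung gate of the snap hook open and goes in until the gate snaps shut behind it. Then draw the box gently back until the loop pulls against the closed hook, to prove that it holds, and leave the box hooked. Never ram or wrench the hook, and leave the other things on the counter alone.

Things in the scene. Friction and masses are not known exactly. Their poses are not given: they have to be found in the camera images.
- cashbox: loose blue steel cash box, 100 mm (its x) by 150 mm (its y) by 65 mm high, 0.5 to 1 kg; too wide to grasp. Origin: centre of its underside; x points out of its far side, where the steel loop is; its -x side (with the lock) looks roughly to the robot. Sliding it takes about 2 to 9 N, best pushed low down; pushed high it can tip
- loop_bar (a point): middle of the upright outer bar (7 mm thick) of the loop, 34 mm above the counter, 100 mm from the box's origin along the box's x (50 mm out of its far side); axes as the box. The loop is a U in the box's upright x-z plane with two level legs, 7 mm thick, at 14 and 54 mm height; the hook's nose passes between them
- snaphook: steel snap hook fixed to the counter, lying level, bar 8 mm thick. Origin: on the counter below the middle of the gate; x points straight into the hook (roughly away from the robot), y along the closed gate from pivot to nose. Hook spans y -25 to 33 mm and starts at x = -12 mm. Behind it a post 30 mm wide, 52 mm tall, x 55 to 81 mm, on a 4 mm plate 56 mm wide, x 47 to 117 mm
- mouth (a point): middle of the closed gate, 34 mm above the hook's origin; axes as the hook. The loop bar enters along +x; the clear mouth runs from y = -11 (pivot) to +10 mm (nose), so its middle must come in between -7 and +6 mm. The gate snaps shut behind the bar when its middle is 20 to 30 mm in (sooner nearer the nose); at 33 mm the bar meets the back of the hook, drawn back it meets the gate at 6 mm
- gate (a joint): angle of the red sprung gate (27 mm long, 6 mm thick, 11 mm high, pivot at y = -15 mm of the mouth): 0 closed, grows to 1.3 rad as it is pushed inwards; it cannot swing outwards. A spring shuts it; pushing the box through it takes about 8 to 22 N in all, friction included, falling sharply as the gate lets go
- date_stamp: black hand stamp standing upright, 60 mm across, 130 mm tall; bystander, to be left alone. Origin: centre of its underside
- mug: white mug, 80 mm across, 95 mm tall; bystander, to be left alone. Origin: centre of its underside
- paperback: red book lying flat, 130 x 190 x 28 mm; bystander, to be left alone. Origin: centre of its underside
- ink_pad: black ink pad with a blue cushion, 75 x 110 x 19 mm; bystander, to be left alone. Origin: centre of its underside
- ink_bottle: amber ink jar with a black cap, 44 mm across, 65 mm tall; bystander, to be left alone. Origin: centre of its underside
Mind the look-alikes: they are no part of the job. Several things have the shape of the cashbox; the one meant has the colours described above. Leave any turquoise look-alike of the snaphook alone.

How it is judged:
On the way, in this order (a step that is already met when the one before it is completed fails the run):
1. the loop bar pushes the gate open (value of joint gate above 0.35 rad and contact force between cashbox and snaphook above 0.5 N).
2. the loop bar is inside the hook and the gate has snapped shut (x of loop_bar in the frame of mouth between -0.002 and 0.04 m and y of loop_bar in the frame of mouth between -0.022 and 0.028 m and value of joint gate below 0.12 rad), for 0.1 s.
3. the box is drawn back so that its loop pulls against the closed hook with at least 2 N (all of step 2 and x of loop_bar in the frame of mouth below 0.012 m and contact force between cashbox and snaphook above 2 N), for 0.05 s.
At the end, for the whole second after the job is handed in: the loop bar is inside the hook (its middle between 2 mm before and 40 mm behind the middle of the gate, and between its two sides), the gate is shut (below 0.12 rad), and the box stands flat and at rest on the counter (all of step 2 and angle between cashbox's own z axis and vertical below 0.06 rad and height (world z) of cashbox below 0.005 m and linear speed of cashbox below 0.02 m/s); the robot touches nothing.
It fails at once if the box is lifted more than 15 mm or tipped more than about 11 degrees (height (world z) of cashbox above 0.015 m or angle between cashbox's own z axis and vertical above 0.2 rad).
It fails at once if the hook is rammed or wrenched by the box with more than 40 N (contact force between cashbox and snaphook above 40 N).
It fails at once if a bystander is moved by more than 30 mm (distance of any of date_stamp, mug, paperback, ink_pad, ink_bottle from where it was at the start of the episode above 0.03 m).
It also fails if it takes over 72 s, if anything falls off the work surface, if the arm or the gripper's body presses on something with over 40 N, if the wrist force passes 120 N, or if a joint passes its speed limit or range.

## Working session

There is one attempt and no reset: what is moved stays moved. The work goes in short steps, Python scripts to look and compute and a tool call to move; the robot and the scene stay as the last step left them, time stands still between calls to the robot, and variables do not carry over. Pictures are saved under pics/ and viewed, at most 10 in all, crops included, and the job is handed in when it is done.

Besides the shell and the picture viewer there is one more tool, called after ">>>" by a JSON object that holds its "op" and its "data", one argument or row to a line. drive_tool: Moves the arm, as the interface text tells. Its arguments: {"type":"object","properties":{"rows":{"type":"array"},"force":{"type":"number"}},"required":["rows"]}

```bash
mkdir -p pics; cat > h.py <<'E'
import numpy as np, cv2, pickle
from plant import state, capture, hand_in, grip_point_offset
def snap(n,f):
    c=capture(n); cv2.imwrite(f'pics/{f}.png',c['image']); pickle.dump(c,open(f'pics/{f}.pkl','wb')); return c
def ray(c,u,v):
    d=np.linalg.inv(c['mtx'])@[u,v,1]; return np.array(c['xyz']),np.array(c['attitude'])@d
def atz(c,u,v,z):
    o,d=ray(c,u,v); return o+d*(z-o[2])/d[2]
def proj(c,p):
    q=c['mtx']@(np.array(c['attitude']).T@(np.array(p)-c['xyz'])); return q[:2]/q[2]
E
python3 - <<'E'
from h import *
for n in ('scene','side'):
    c=snap(n,n+'0'); print(n,c['xyz'],np.round(c['attitude'],3).tolist(),c['mtx'].tolist() if hasattr(c['mtx'],'tolist') else c['mtx'])
s=state(); print(s['t'],s['ee_pos'],np.round(s['tcp_rot'],3).tolist(),s['force'])
E
```

```text
scene [ 1.05083335 -0.5125292   0.91295929] [[0.709, 0.536, -0.457], [0.705, -0.546, 0.452], [-0.007, -0.643, -0.766]] [[425.77026755216104, 0.0, 325.78036563448273], [0.0, 425.77026755216104, 201.16632141683573], [0.0, 0.0, 1.0]]
side [ 0.44386739 -0.62706077  0.76299468] [[0.984, -0.127, 0.128], [-0.181, -0.713, 0.678], [0.005, -0.69, -0.724]] [[373.21929449805054, 0.0, 314.21134178027444], [0.0, 373.21929449805054, 197.14956879366312], [0.0, 0.0, 1.0]]
0.1 [0.24146502 0.57632117 0.40420395] [[-0.922, 0.387, -0.001], [0.387, 0.922, -0.001], [0.0, -0.001, -1.0]] [-0.13996787  0.71950546 -0.12756446]
```

View pics/scene0.png

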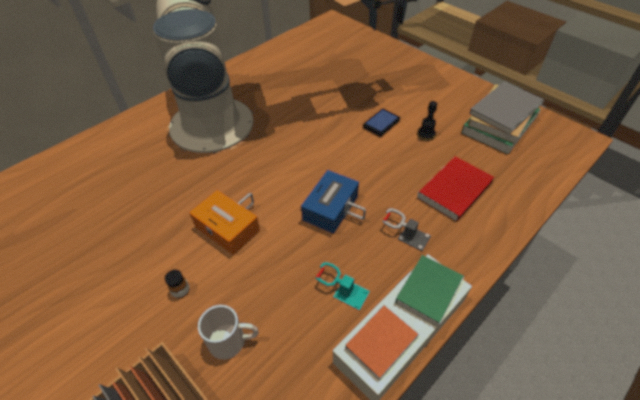

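View pics/side0.png

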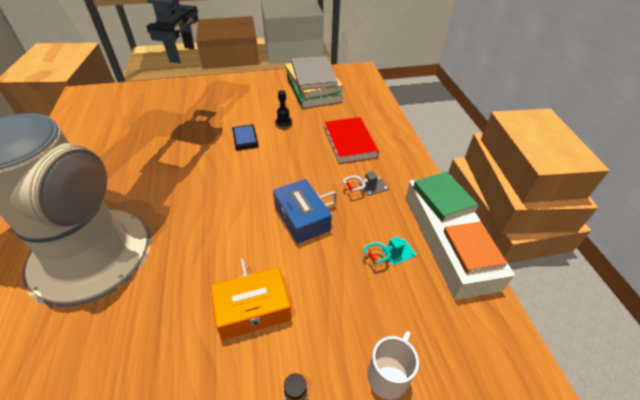

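The blue box (scene 331,200; side 302,210) fits the description. The orange box (225,220) is the look-alike. The grey hook with the red gate (scene 400,225; side 365,184) is the one meant, and the turquoise one (340,285) is not. I'll confirm both in one enlarged crop.

```bash
python3 - <<'E'
from h import *
a=cv2.imread('pics/scene0.png')[165:255,295:435]; b=cv2.imread('pics/side0.png')[165:250,268:398]
a=cv2.resize(a,(0,0),fx=5,fy=5,interpolation=2)[:450,:]; 
b=cv2.resize(b,(0,0),fx=5,fy=5,interpolation=2)
# stacked: a 700x450, b 650x425 -> scale to fit 600 high total? use two files
cv2.imwrite('pics/a1.png',a); cv2.imwrite('pics/b1.png',b)
E
```

```text
(no output)
```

View pics/a1.png

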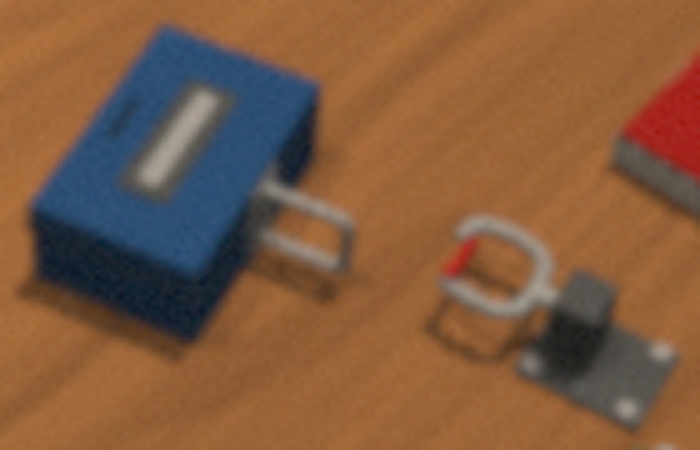

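View pics/b1.png

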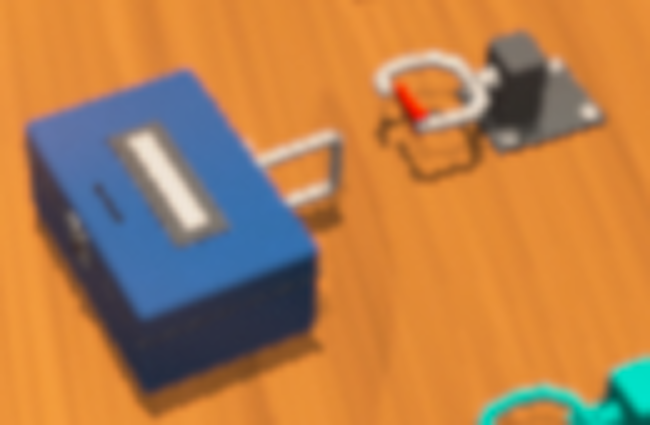

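```bash
cat > fit.py <<'E'
from h import *
from scipy.optimize import least_squares
ca,cb=[pickle.load(open(f'pics/{n}0.pkl','rb')) for n in ('scene','side')]
fa=lambda u,v:(295+(u+.5)/5-.5,165+(v+.5)/5-.5); fb=lambda u,v:(268+(u+.5)/5-.5,165+(v+.5)/5-.5)
X,Y=50,75
box=[(ca,fa(*q),p) for q,p in [((165,26),(-X,Y,65)),((318,88),(X,Y,65)),((203,277),(X,-Y,65)),((34,208),(-X,-Y,65)),((192,341),(X,-Y,0)),((40,278),(-X,-Y,0)),((350,222),(100,0,54)),((345,268),(100,0,14))]]
box+=[(cb,fb(*q),p) for q,p in [((190,70),(X,Y,65)),((27,125),(-X,Y,65)),((316,252),(X,-Y,65)),((145,320),(-X,-Y,65)),((150,391),(-X,-Y,0)),((312,332),(X,-Y,0)),((338,135),(100,0,54)),((338,188),(100,0,14))]]
hook=[(ca,fa(*q),p) for q,p in [((471,240),(0,12,34)),((452,274),(0,-15,34)),((587,272),(55,15,52)),((616,290),(81,15,52)),((592,318),(81,-15,52)),((556,300),(55,-15,52)),((678,357),(117,28,4)),((632,425),(117,-28,4)),((519,371),(47,-28,4))]]
hook+=[(cb,fb(*q),p) for q,p in [((400,88),(0,12,34)),((418,122),(0,-15,34)),((490,42),(55,15,52)),((520,33),(81,15,52)),((545,58),(81,-15,52)),((513,72),(55,-15,52)),((606,120),(117,-28,4)),((500,152),(47,-28,4)),((560,62),(117,28,4))]]
def W(q,p): 
    c,s=np.cos(q[2]),np.sin(q[2]); x,y,z=np.array(p)/1e3; return np.array([q[0]+c*x-s*y,q[1]+s*x+c*y,z])
for n,L,g in (('box',box,(.5,0,0)),('hook',hook,(.65,0,0))):
    for tag,S in (('both',L),('scene',[l for l in L if l[0] is ca]),('side',[l for l in L if l[0] is cb])):
        r=least_squares(lambda q:np.concatenate([proj(c,W(q,p))-m for c,m,p in S]),g,loss='soft_l1'); print(n,tag,r.x.round(4),'rms',np.sqrt(np.mean(r.fun**2)).round(2))
        if tag=='both': print(np.round(r.fun.reshape(-1,2),1).tolist())
E
python3 fit.py
```

```text
box both [0.533  0.0177 0.2921] rms 1.04
[[-0.5, -1.3], [1.6, -1.4], [-0.9, -0.3], [-1.5, -0.8], [1.1, 2.0], [-1.4, 0.5], [0.1, 0.1], [0.2, 0.4], [0.5, -1.4], [-1.0, -0.6], [2.1, -0.6], [-0.3, 0.1], [-0.5, 2.1], [1.9, -0.2], [0.2, 0.1], [-0.4, -0.3]]
box scene [0.5335 0.0179 0.2962] rms 1.04
box side [0.5325 0.0174 0.2894] rms 1.01
hook both [0.6761 0.0834 0.1915] rms 0.91
[[0.6, 0.4], [-0.6, 0.4], [-2.3, -1.9], [1.2, -1.0], [0.7, 1.4], [-1.5, 0.4], [0.6, -0.4], [0.4, 1.0], [-1.6, -0.7], [-0.6, 0.3], [-0.1, -0.2], [-0.8, -0.7], [1.4, -1.2], [1.4, 0.6], [-0.5, 0.2], [0.3, 0.2], [-0.3, 0.1], [0.2, -0.6]]
hook scene [0.6762 0.0843 0.1797] rms 1.08
hook side [0.676  0.0824 0.2033] rms 0.67
```

```bash
cat >> h.py <<'E'
HK=np.array([.6761,.0834]); HY=.1915
c_,s_=np.cos(HY),np.sin(HY); HR=np.array([[c_,-s_],[s_,c_]])
def hookf(p): return HR.T@(np.array(p)[:2]-HK)
def go(hx,hy,z,yaw):
    """hook-frame xy (m), TCP z, world yaw of tool y -> tool shift cm, spin"""
    s=state(); R=np.array(s['tcp_rot']); w=HK+HR@[hx,hy]
    sh=R.T@(np.r_[w,z]-s['ee_pos'])*100; y0=np.arctan2(R[1,1],R[0,1])
    print('shift',sh.round(2),'spin',round(float(-((yaw-y0+np.pi/2)%np.pi-np.pi/2)),3),'world',w.round(3))
E
python3 - <<'E'
from h import *
c=pickle.load(open('pics/side0.pkl','rb'))
for n,u,v,z in [('orange NE top',287,271,.065),('orange SE',290,320,.065),('turq gate',372,252,.034),('turq loop',365,245,.034),('red book SW',345,160,.028),('book NW',325,122,.028),('book SE',377,155,.028),('mug',391,345,.095),('bottle',295,380,.065)]:
    p=atz(c,u,v,z); print(n,p[:2].round(3),'hook',hookf(p).round(3))
go(-.155,-.155,.32,HY); go(-.155,-.155,.206,HY)
E
```

```text
orange NE top [ 0.469 -0.181] hook [-0.253 -0.22 ]
orange SE [ 0.46  -0.293] hook [-0.283 -0.329]
turq gate [ 0.675 -0.145] hook [-0.044 -0.224]
turq loop [ 0.665 -0.123] hook [-0.05 -0.2 ]
red book SW [0.693 0.197] hook [0.038 0.108]
book NW [0.673 0.398] hook [0.057 0.31 ]
book SE [0.795 0.202] hook [0.139 0.094]
mug [ 0.632 -0.387] hook [-0.133 -0.453]
bottle [ 0.454 -0.405] hook [-0.311 -0.437]
shift [-54.85 -50.15   8.47] spin 0.982 world [ 0.553 -0.098]
shift [-54.85 -50.14  19.87] spin 0.982 world [ 0.553 -0.098]
```

>>> {"op": "drive_tool", "data": {
  "rows": [
    {"x": -54.9,"y": -50.1,"z": 0,"spin": 0.98,"hand": 6},
    {"x": -54.9,"y": -50.1,"z": 0,"spin": 0.98,"hand": 6},
    {"x": -54.9,"y": -50.1,"z": 0,"spin": 0.98,"hand": 6},
    {"x": -54.9,"y": -50.1,"z": 0,"spin": 0.98,"hand": 6},
    {"x": -54.9,"y": -50.1,"z": 0,"spin": 0.98,"hand": 6},
    {"x": -54.9,"y": -50.1,"z": 0,"spin": 0.98,"hand": 6},
    {"x": -54.9,"y": -50.1,"z": 0,"spin": 0.98,"hand": 6},
    {"x": -54.9,"y": -50.1,"z": 0,"spin": 0.98,"hand": 6}
  ]
}}

```text
t: 1.1
ee_pos: [0.4524, 0.1209, 0.4047]
tcp_rot: [[-0.193, 0.981, 0.0], [0.981, 0.193, 0.0], [0.0, 0.0, -1.0]]
force: [0.5, 0.6, 0.4]
grip_width: 0.66
grasp_force: 0.0
```

```bash
python3 -c "
from h import *
print(state()['ee_pos'],state()['t']);go(-.155,-.155,.206,HY)"
```

```text
[0.45240329 0.12088534 0.40472422] 1.1
shift [-23.45   5.69  19.87] spin 0.003 world [ 0.553 -0.098]
```

>>> {"op": "drive_tool", "data": {
  "rows": [
    {"x": -23.5,"y": 5.7},
    {"x": -23.5,"y": 5.7},
    {"x": -23.5,"y": 5.7},
    {"x": -23.5,"y": 5.7},
    {"x": -23.5,"y": 5.7,"z": 8},
    {"x": -23.5,"y": 5.7,"z": 14},
    {"x": -23.5,"y": 5.7,"z": 19.9},
    {"x": -23.5,"y": 5.7,"z": 19.9}
  ]
}}

```text
$.rows[0]: bad value
```

```bash
python3 -c "
from h import *
s=state();print(s['ee_pos'],s['t'],s['force'],hookf(s['ee_pos']));go(-.155,-.091,.206,HY);snap('scene','s2')"
```

```text
[0.45240329 0.12088534 0.40472422] 1.1 [0.45724202 0.58265894 0.37617317] [-0.21247285  0.07937667]
shift [-17.05   5.7   19.87] spin 0.003 world [ 0.541 -0.035]
```

>>> {"op": "drive_tool", "data": {
  "rows": [
    {"x": -23.5,"y": 5.7,"z": 0,"spin": 0,"hand": 6},
    {"x": -23.5,"y": 5.7,"z": 0,"spin": 0,"hand": 6},
    {"x": -23.5,"y": 5.7,"z": 0,"spin": 0,"hand": 6},
    {"x": -23.5,"y": 5.7,"z": 0,"spin": 0,"hand": 6},
    {"x": -23.5,"y": 5.7,"z": 6,"spin": 0,"hand": 6},
    {"x": -23.5,"y": 5.7,"z": 12,"spin": 0,"hand": 6},
    {"x": -23.5,"y": 5.7,"z": 17,"spin": 0,"hand": 6},
    {"x": -23.5,"y": 5.7,"z": 19.9,"spin": 0,"hand": 6}
  ]
}}

```text
t: 2.15
ee_pos: [0.5524, -0.0965, 0.2031]
tcp_rot: [[-0.193, 0.981, -0.003], [0.981, 0.193, 0.001], [0.001, -0.003, -1.0]]
force: [-0.1, -0.5, 0.8]
grip_width: 0.659
grasp_force: 0.0
```

```bash
python3 -c "
from h import *
s=state();print(s['ee_pos'],s['t'],s['force'],hookf(s['ee_pos']));go(-.155,-.091,.206,HY)"
```

```text
[ 0.55238967 -0.09653146  0.20309957] 2.15 [-0.06524628 -0.50246899  0.80700371] [-0.15569554 -0.15309629]
shift [ 6.21  0.08 -0.28] spin 0.002 world [ 0.541 -0.035]
```

>>> {"op": "drive_tool", "data": {
  "rows": [
    {"x": 1.5,"y": 0,"z": 0,"spin": 0,"hand": 6},
    {"x": 2.5,"y": 0,"z": 0,"spin": 0,"hand": 6},
    {"x": 3.3,"y": 0,"z": 0,"spin": 0,"hand": 6},
    {"x": 4.0,"y": 0,"z": 0,"spin": 0,"hand": 6},
    {"x": 4.6,"y": 0,"z": 0,"spin": 0,"hand": 6},
    {"x": 5.1,"y": 0,"z": 0,"spin": 0,"hand": 6},
    {"x": 5.6,"y": 0,"z": 0,"spin": 0,"hand": 6},
    {"x": 6.0,"y": 0,"z": 0,"spin": 0,"hand": 6}
  ]
}}

```text
t: 3.15
ee_pos: [0.5421, -0.0377, 0.2069]
tcp_rot: [[-0.193, 0.981, 0.003], [0.981, 0.193, -0.001], [-0.001, 0.002, -1.0]]
force: [0.9, -4.7, 1.4]
grip_width: 0.657
grasp_force: 2.8
```

```bash
python3 - <<'E'
from h import *
s=state();print(s['ee_pos'],s['t'],s['force'],hookf(s['ee_pos']))
a=snap('scene','s3')['image'];b=snap('side','d3')['image']
A=cv2.resize(a[150:250,295:435],(0,0),fx=5,fy=5,interpolation=2);B=cv2.resize(b[150:250,265:395],(0,0),fx=5,fy=5,interpolation=2)
cv2.imwrite('pics/c3.png',cv2.resize(np.hstack([A,B]),(0,0),fx=.59,fy=.59,interpolation=3))
cv2.imwrite('pics/c3.png',np.hstack([cv2.resize(a[155:255,295:435],(400,286)),cv2.resize(b[155:255,265:405],(400,286))])); 
E
```

```text
[ 0.54211855 -0.03766015  0.20685034] 3.15 [ 0.91705507 -4.67955696  1.35415957] [-0.15457383 -0.09334624]
```

View pics/c3.png

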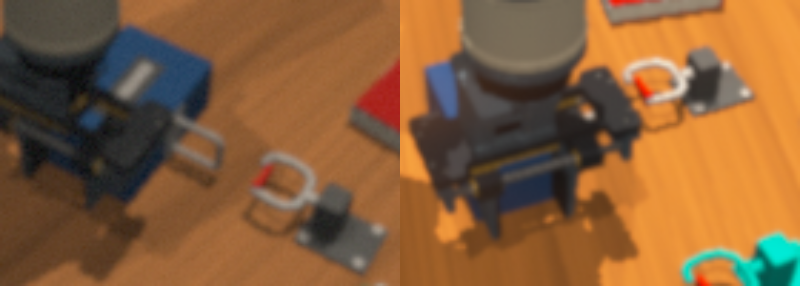

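The box has squared up under the two fingers, with its loop nearly in line with the gate. I'll back off, rise and go round behind it.

```bash
python3 -c "
from h import *
print(state()['joint_positions']);go(-.265,0,.32,HY+1.5)"
```

```text
[-1.78887926e-01  6.54762559e-01  1.73565721e+00  1.75760311e-04
  7.49193619e-01 -3.73243369e-01]
shift [  9.33 -10.98 -11.36] spin -1.497 world [0.416 0.033]
```

>>> {"op": "drive_tool", "data": {
  "rows": [
    {"x": -1.5,"y": 0,"z": 0,"spin": 0,"hand": 6},
    {"x": -3,"y": 0,"z": -2,"spin": 0,"hand": 6},
    {"x": -3,"y": 0,"z": -7,"spin": 0,"hand": 6},
    {"x": -3,"y": 0,"z": -12,"spin": 0,"hand": 9}
  ]
}}

```text
t: 3.75
ee_pos: [0.5473, -0.0684, 0.3271]
tcp_rot: [[-0.192, 0.981, -0.001], [0.981, 0.192, 0.0], [0.0, -0.001, -1.0]]
force: [1.1, -0.5, 0.0]
grip_width: 0.739
grasp_force: 0.0
```

>>> {"op": "drive_tool", "data": {
  "rows": [
    {"x": 3,"y": -5,"z": 0,"spin": -0.18,"hand": 9},
    {"x": 6,"y": -11,"z": 0,"spin": -0.36,"hand": 9},
    {"x": 12.3,"y": -11,"z": 0,"spin": -0.54,"hand": 9},
    {"x": 12.3,"y": -11,"z": 0,"spin": -0.72,"hand": 9},
    {"x": 12.3,"y": -11,"z": 0,"spin": -0.9,"hand": 9},
    {"x": 12.3,"y": -11,"z": 0,"spin": -1.08,"hand": 9},
    {"x": 12.3,"y": -11,"z": 0,"spin": -1.26,"hand": 9},
    {"x": 12.3,"y": -11,"z": 0,"spin": -1.44,"hand": 9}
  ]
}}

```text
t: 4.75
ee_pos: [0.416, 0.0316, 0.3259]
tcp_rot: [[-0.998, -0.069, 0.0], [-0.069, 0.998, 0.0], [-0.0, 0.0, -1.0]]
force: [0.3, -0.2, -0.4]
grip_width: 0.985
grasp_force: 0.0
```

```bash
python3 - <<'E'
from h import *
s=state();print(s['ee_pos'],s['t'],hookf(s['ee_pos']));go(-.265,0,.206,HY+np.pi/2)
a=snap('scene','s4')['image'];b=snap('side','d4')['image']
cv2.imwrite('pics/c4.png',np.vstack([cv2.resize(a[165:245,300:440],(525,300),interpolation=2),cv2.resize(b[160:240,268:408],(525,300),interpolation=2)])) 
E
```

```text
[0.41598014 0.03156465 0.32594818] 4.75 [-0.26523074 -0.00137874]
shift [-0.    0.14 11.99] spin -0.123 world [0.416 0.033]
```

View pics/c4.png

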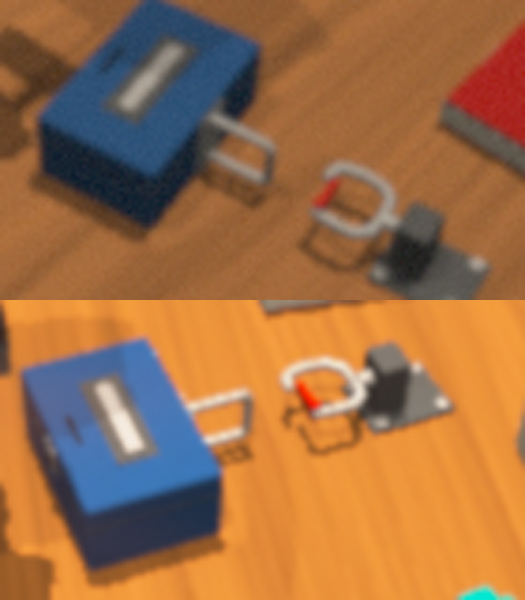

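```bash
cat > fit2.py <<'E'
from h import *
from scipy.optimize import least_squares
def W(q,p): 
    c,s=np.cos(q[2]),np.sin(q[2]); x,y,z=np.array(p)/1e3; return np.array([q[0]+c*x-s*y,q[1]+s*x+c*y,z])
X,Y=50,75
P=dict(a=(-X,Y,65),b=(X,Y,65),c=(X,-Y,65),d=(-X,-Y,65),e=(X,-Y,0),f=(-X,-Y,0),t=(100,0,54),u=(100,0,14))
def boxfit(cams,k,offs,pts):
    L=[(cams[i],(offs[i][0]+(u+.5)/k-.5,offs[i][1]+(v+.5)/k-.5),P[n]) for i in (0,1) for n,(u,v) in pts[i].items()]
    w=[1.5 if l[2][0]==100 else 1 for l in L]
    r=least_squares(lambda q:np.concatenate([(proj(c,W(q,p))-m)*s for (c,m,p),s in zip(L,w)]),(.53,.05,.2),loss='soft_l1')
    print('box',r.x.round(4),'res',np.round(r.fun.reshape(-1,2),1).tolist())
    print('hook frame: origin',hookf(r.x),'bar',hookf(W(r.x,(100,0,34))),'dyaw',r.x[2]-HY)
E
python3 - <<'E'
from fit2 import *
C=[pickle.load(open(f'pics/{n}.pkl','rb')) for n in ('s4','d4')]
boxfit(C,3.75,[(300,165),(268,160)],[dict(a=(150,-1),b=(260,46),c=(155,175),d=(41,118),e=(151,227),f=(42,180),t=(271,150),u=(266,181)),dict(a=(24,72),b=(145,41),c=(219,171),d=(93,216),f=(95,268),e=(219,236),t=(249,93),u=(247,138))])
E
```

```text
box [0.5332 0.0528 0.2036] res [[-0.9, -2.3], [0.8, -0.8], [-0.1, 0.8], [-2.1, -0.1], [0.5, 2.2], [-1.4, -1.2], [0.3, -0.9], [0.6, 0.9], [-1.5, -0.6], [0.6, -1.5], [2.4, 0.8], [-1.3, 0.0], [-0.8, 2.6], [1.6, -0.0], [0.2, 0.4], [0.0, -2.2]]
hook frame: origin [-0.14608956 -0.00288192] bar [-0.04609691 -0.00166966] dyaw 0.012122939559036316
```

>>> {"op": "drive_tool", "data": {
  "rows": [
    {"x": 0,"y": 0,"z": 5,"spin": -0.12,"hand": 9},
    {"x": 0,"y": 0,"z": 9,"spin": -0.12,"hand": 9},
    {"x": 0,"y": 0,"z": 11,"spin": -0.12,"hand": 9},
    {"x": 0,"y": 0,"z": 12,"spin": -0.12,"hand": 9},
    {"x": 0,"y": 0,"z": 12,"spin": -0.12,"hand": 9}
  ]
}}

```text
t: 5.48
ee_pos: [0.4159, 0.032, 0.2056]
tcp_rot: [[-0.984, -0.18, -0.001], [-0.18, 0.984, 0.0], [0.001, 0.0, -1.0]]
force: [0.4, -0.2, -0.2]
grip_width: 0.99
grasp_force: 0.0
```

```bash
python3 - <<'E'
from h import *
s=state();print(s['t'],hookf(s['ee_pos']),s['ee_pos'][2],s['force']);go(-.180,-.002,.206,HY+np.pi/2)
E
```

```text
5.475 [-0.26525743 -0.00094877] 0.20563225505261365 [ 0.42707381 -0.18265715 -0.15122618]
shift [-8.53 -0.02 -0.04] spin -0.011 world [0.5   0.047]
```

>>> {"op": "drive_tool", "data": {
  "rows": [
    {"x": -2,"y": 0,"z": 0,"spin": -0.01,"hand": 9},
    {"x": -4,"y": 0,"z": 0,"spin": -0.01,"hand": 9},
    {"x": -5,"y": 0,"z": 0,"spin": -0.01,"hand": 9},
    {"x": -5.8,"y": 0,"z": 0,"spin": -0.01,"hand": 9},
    {"x": -6.5,"y": 0,"z": 0,"spin": -0.01,"hand": 9},
    {"x": -7.2,"y": 0,"z": 0,"spin": -0.01,"hand": 9},
    {"x": -7.8,"y": 0,"z": 0,"spin": -0.01,"hand": 9},
    {"x": -8.4,"y": 0,"z": 0,"spin": -0.01,"hand": 9}
  ]
}}

```text
t: 6.48
ee_pos: [0.4971, 0.0474, 0.2059]
tcp_rot: [[-0.981, -0.192, -0.003], [-0.192, 0.981, -0.0], [0.003, 0.001, -1.0]]
force: [-5.6, -1.6, 4.1]
grip_width: 0.99
grasp_force: 3.5
```

```bash
python3 - <<'E'
from h import *
s=state();print(s['t'],hookf(s['ee_pos']),s['ee_pos'][2],s['force'])
a=snap('scene','s5')['image'];b=snap('side','d5')['image']
cv2.imwrite('pics/c5.png',np.vstack([cv2.resize(a[165:245,300:440],(525,300),interpolation=2),cv2.resize(b[160:240,268:408],(525,300),interpolation=2)])) 
E
```

```text
6.475 [-0.1825398  -0.00124068] 0.20592686628380083 [-5.59111074 -1.59030912  4.13593021]
```

View pics/c5.png

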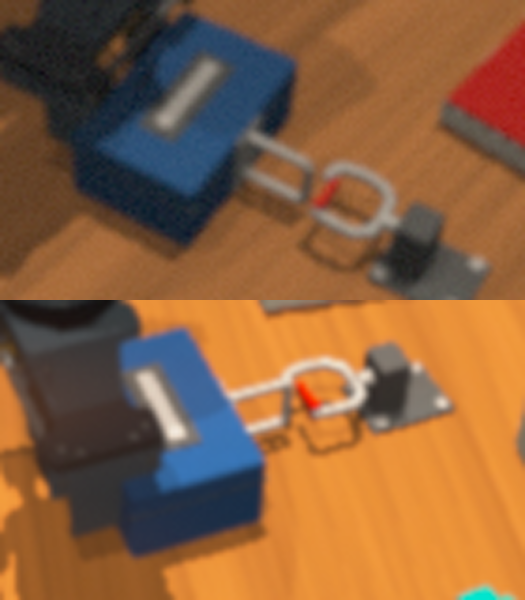

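```bash
python3 - <<'E'
from fit2 import *
C=[pickle.load(open(f'pics/{n}.pkl','rb')) for n in ('s5','d5')]
boxfit(C,3.75,[(300,165),(268,160)],[dict(b=(296,65),c=(190,194),e=(186,245),f=(80,192),t=(309,166),u=(305,198)),dict(b=(187,29),c=(263,160),e=(261,224),f=(137,254),t=(289,80),u=(287,126))])
E
```

```text
box [0.5626 0.0609 0.1801] res [[1.8, -1.4], [0.4, 0.4], [0.5, 1.9], [-2.2, -0.7], [0.5, 0.1], [-0.1, 1.5], [-0.0, -1.4], [0.9, 0.4], [0.1, -0.1], [-2.1, 2.1], [-0.5, 1.4], [-1.1, -1.6]]
hook frame: origin [-0.11567412 -0.00047418] bar [-0.01568064 -0.00161555] dyaw -0.011413892274053095
```

>>> {"op": "drive_tool", "data": {
  "rows": [
    {"x": -0.4,"y": 0,"z": 0,"spin": 0,"hand": 9},
    {"x": -0.8,"y": 0,"z": 0,"spin": 0,"hand": 9},
    {"x": -1.1,"y": 0,"z": 0,"spin": 0,"hand": 9},
    {"x": -1.4,"y": 0,"z": 0,"spin": 0,"hand": 9},
    {"x": -1.7,"y": 0,"z": 0,"spin": 0,"hand": 9},
    {"x": -2.0,"y": 0,"z": 0,"spin": 0,"hand": 9},
    {"x": -2.3,"y": 0,"z": 0,"spin": 0,"hand": 9},
    {"x": -2.6,"y": 0,"z": 0,"spin": 0,"hand": 9}
  ]
}}

```text
t: 7.58
ee_pos: [0.5216, 0.0524, 0.2057]
tcp_rot: [[-0.981, -0.192, -0.005], [-0.192, 0.981, -0.0], [0.005, 0.001, -1.0]]
force: [-15.2, -1.6, 11.4]
grip_width: 0.985
grasp_force: 7.6
```

>>> {"op": "drive_tool", "data": {
  "rows": [
    {"x": -0.3,"y": 0,"z": 0,"spin": 0,"hand": 9},
    {"x": -0.6,"y": 0,"z": 0,"spin": 0,"hand": 9},
    {"x": -0.9,"y": 0,"z": 0,"spin": 0,"hand": 9}
  ]
}}

```text
t: 7.95
ee_pos: [0.5307, 0.0543, 0.2057]
tcp_rot: [[-0.981, -0.192, -0.005], [-0.192, 0.981, 0.0], [0.004, 0.001, -1.0]]
force: [-11.3, 1.3, 8.7]
grip_width: 0.986
grasp_force: 6.0
```

```bash
python3 - <<'E'
from h import *
s=state();print(s['t'],hookf(s['ee_pos']),s['ee_pos'][2],s['force'])
a=snap('scene','s6')['image'];b=snap('side','d6')['image']
cv2.imwrite('pics/c6.png',np.vstack([cv2.resize(a[165:245,300:440],(525,300),interpolation=2),cv2.resize(b[160:240,268:408],(525,300),interpolation=2)])) 
E
```

```text
7.95 [-0.1482612  -0.00093418] 0.20568606644846102 [-11.29129406   1.31854719   8.73210307]
```

View pics/c6.png

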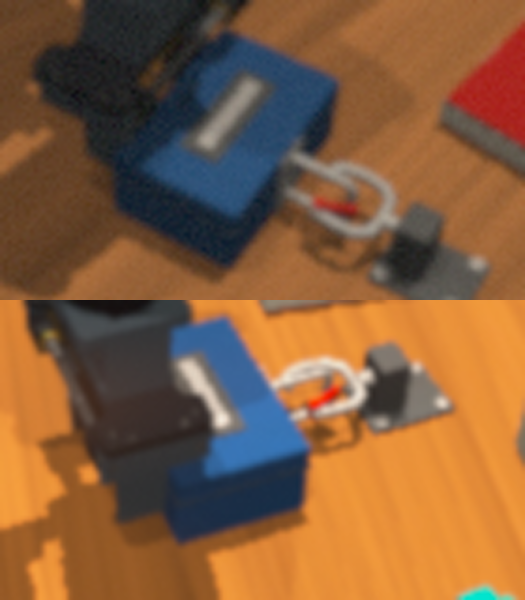

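The loop bar is about 19 mm in and holds the gate swung well open. A little further.

>>> {"op": "drive_tool", "data": {
  "rows": [
    {"x": -0.2,"y": 0,"z": 0,"spin": 0,"hand": 9},
    {"x": -0.4,"y": 0,"z": 0,"spin": 0,"hand": 9},
    {"x": -0.6,"y": 0,"z": 0,"spin": 0,"hand": 9}
  ]
}}

```text
t: 8.43
ee_pos: [0.5369, 0.0554, 0.2057]
tcp_rot: [[-0.981, -0.192, -0.004], [-0.192, 0.981, 0.0], [0.004, 0.001, -1.0]]
force: [-9.7, 0.9, 4.9]
grip_width: 0.987
grasp_force: 4.5
```

>>> {"op": "drive_tool", "data": {
  "rows": [
    {"x": -0.15,"y": 0,"z": 0,"spin": 0,"hand": 9},
    {"x": -0.3,"y": 0,"z": 0,"spin": 0,"hand": 9},
    {"x": -0.4,"y": 0,"z": 0,"spin": 0,"hand": 9}
  ]
}}

```text
t: 8.8
ee_pos: [0.5422, 0.0561, 0.2057]
tcp_rot: [[-0.981, -0.192, -0.001], [-0.192, 0.981, -0.0], [0.001, 0.0, -1.0]]
force: [-4.4, 0.2, 0.9]
grip_width: 0.989
grasp_force: 2.3
```

```bash
python3 - <<'E'
from h import *
s=state();print(s['t'],hookf(s['ee_pos']),s['ee_pos'][2],s['force'])
a=snap('scene','s7')['image'];b=snap('side','d7')['image']
for n,I,r in (('s',a,(slice(195,235),slice(370,420))),('d',b,(slice(165,200),slice(330,370)))):
    I=I[r].astype(int); m=(I[...,2]>100)&(I[...,1]<70)&(I[...,0]<70)&(I[...,2]>2.2*I[...,1]); y,x=np.nonzero(m); print(n,len(x),(x.min(),x.max(),y.min(),y.max()) if len(x) else '')
cv2.imwrite('pics/c7.png',np.vstack([cv2.resize(a[165:245,300:440],(525,300),interpolation=2),cv2.resize(b[160:240,268:408],(525,300),interpolation=2)])) 
E
```

```text
8.8 [-0.13668086 -0.00133254] 0.20568820238103905 [-4.39526183  0.18279533  0.87770872]
s 14 (np.int64(14), np.int64(18), np.int64(20), np.int64(24))
d 18 (np.int64(17), np.int64(22), np.int64(18), np.int64(23))
```

View pics/c7.png

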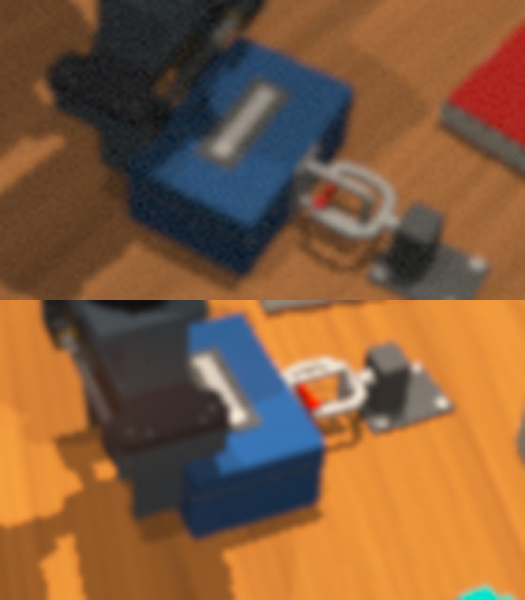

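The gate snapped shut behind the bar and the force dropped to 4 N. Now I'll back off, rise, cross over the box and come down with the fingers straddling the loop in front of the far side.

>>> {"op": "drive_tool", "data": {
  "rows": [
    {"x": 0.8,"y": 0,"z": 0,"spin": 0,"hand": 9},
    {"x": 3,"y": 0,"z": 0,"spin": 0,"hand": 9},
    {"x": 4,"y": 0,"z": -4,"spin": 0,"hand": 9.1},
    {"x": 4,"y": 0,"z": -9,"spin": 0,"hand": 9.1},
    {"x": 0,"y": 0,"z": -12,"spin": 0,"hand": 9.1},
    {"x": -6,"y": 0.4,"z": -12,"spin": 0,"hand": 9.1},
    {"x": -12,"y": 0.4,"z": -12,"spin": 0,"hand": 9.1},
    {"x": -15.5,"y": 0.4,"z": -12,"spin": 0,"hand": 9.1}
  ]
}}

```text
t: 9.9
ee_pos: [0.696, 0.0903, 0.3258]
tcp_rot: [[-0.981, -0.192, 0.002], [-0.192, 0.981, 0.0], [-0.002, -0.0, -1.0]]
force: [-0.7, 0.4, -0.3]
grip_width: 0.997
grasp_force: 0.0
```

```bash
python3 - <<'E'
from h import *
s=state();print(s['t'],hookf(s['ee_pos']),s['ee_pos'],s['force'],s['grip_width']);go(.018,.003,.208,HY+np.pi/2)
E
```

```text
9.9 [0.02080439 0.00295327] [0.69596198 0.09025901 0.32581094] [-0.6648939   0.41298445 -0.26433918] 0.9971954968785106
shift [3.100e-01 1.000e-02 1.178e+01] spin 0.002 world [0.693 0.09 ]
```

>>> {"op": "drive_tool", "data": {
  "rows": [
    {"x": 0,"y": 0,"z": 4,"spin": 0,"hand": 9.1},
    {"x": 0,"y": 0,"z": 7,"spin": 0,"hand": 9.1},
    {"x": 0,"y": 0,"z": 9,"spin": 0,"hand": 9.1},
    {"x": 0,"y": 0,"z": 10.5,"spin": 0,"hand": 9.1},
    {"x": 0,"y": 0,"z": 11.7,"spin": 0,"hand": 9.1},
    {"x": 0,"y": 0,"z": 11.7,"spin": 0,"hand": 9.1}
  ]
}}

```text
t: 10.65
ee_pos: [0.6937, 0.0898, 0.2083]
tcp_rot: [[-0.981, -0.192, -0.001], [-0.192, 0.981, -0.0], [0.001, 0.0, -1.0]]
force: [0.1, -0.0, -0.9]
grip_width: 0.997
grasp_force: 0.0
```

```bash
python3 - <<'E'
from h import *
s=state();print(s['t'],hookf(s['ee_pos']),s['ee_pos'],s['force'],s['grip_width'])
E
```

```text
10.65 [0.01848577 0.0029264 ] [0.69369086 0.08979133 0.20828333] [ 0.11351662 -0.02267327 -0.86270844] 0.9971988557714356
```

>>> {"op": "drive_tool", "data": {
  "rows": [
    {"x": 1,"y": 0,"z": 0,"spin": 0,"hand": 9.1},
    {"x": 1.8,"y": 0,"z": 0,"spin": 0,"hand": 9.1},
    {"x": 2.2,"y": 0,"z": 0,"spin": 0,"hand": 9.1},
    {"x": 2.6,"y": 0,"z": 0,"spin": 0,"hand": 9.1},
    {"x": 3.0,"y": 0,"z": 0,"spin": 0,"hand": 9.1},
    {"x": 3.4,"y": 0,"z": 0,"spin": 0,"hand": 9.1},
    {"x": 3.8,"y": 0,"z": 0,"spin": 0,"hand": 9.1},
    {"x": 4.1,"y": 0,"z": 0,"spin": 0,"hand": 9.1}
  ]
}}

```text
t: 11.65
ee_pos: [0.6541, 0.0819, 0.2094]
tcp_rot: [[-0.981, -0.192, 0.002], [-0.192, 0.981, 0.0], [-0.002, -0.0, -1.0]]
force: [6.5, 1.4, 1.6]
grip_width: 1.0
grasp_force: 2.8
```

>>> {"op": "drive_tool", "data": {
  "rows": [
    {"x": 0.15,"y": 0,"z": 0,"spin": 0,"hand": 9.1},
    {"x": 0.3,"y": 0,"z": 0,"spin": 0,"hand": 9.1}
  ]
}}

```text
t: 11.9
ee_pos: [0.6513, 0.0814, 0.2094]
tcp_rot: [[-0.981, -0.192, 0.003], [-0.192, 0.981, 0.0], [-0.003, -0.0, -1.0]]
force: [6.1, 1.9, 1.8]
grip_width: 0.999
grasp_force: 2.8
```

Only sliding friction so far, about 6.5 N. I'll continue in small steps.

>>> {"op": "drive_tool", "data": {
  "rows": [
    {"x": 0.15,"y": 0,"z": 0,"spin": 0,"hand": 9.1},
    {"x": 0.3,"y": 0,"z": 0,"spin": 0,"hand": 9.1}
  ]
}}

```text
t: 12.15
ee_pos: [0.6496, 0.081, 0.2096]
tcp_rot: [[-0.981, -0.192, 0.006], [-0.192, 0.981, 0.001], [-0.006, -0.001, -1.0]]
force: [20.3, 5.6, -7.6]
grip_width: 0.996
grasp_force: 10.3
```

>>> {"op": "drive_tool", "data": {
  "rows": [
    {"x": 0.1,"y": 0,"z": 0,"spin": 0,"hand": 9.1},
    {"x": 0.2,"y": 0,"z": 0,"spin": 0,"hand": 9.1}
  ]
}}

```text
t: 12.4
ee_pos: [0.6488, 0.0809, 0.2098]
tcp_rot: [[-0.981, -0.192, 0.01], [-0.192, 0.981, 0.001], [-0.01, -0.001, -1.0]]
force: [28.3, 7.7, -15.1]
grip_width: 0.996
grasp_force: 14.5
```

The pull rose sharply against the closed hook, to roughly 20 N net of friction, so it holds. I'll release and withdraw.

>>> {"op": "drive_tool", "data": {
  "rows": [
    {"x": -0.4,"y": 0,"z": 0,"spin": 0,"hand": 9.1},
    {"x": -0.9,"y": 0,"z": 0,"spin": 0,"hand": 9.1},
    {"x": -1.8,"y": 0,"z": 0,"spin": 0,"hand": 9.1},
    {"x": -2.0,"y": 0,"z": -2,"spin": 0,"hand": 9.1},
    {"x": -2.0,"y": 0,"z": -7,"spin": 0,"hand": 9.1},
    {"x": -2.0,"y": 0,"z": -13,"spin": 0,"hand": 9.1},
    {"x": 4,"y": 0,"z": -18,"spin": 0,"hand": 9.1},
    {"x": 10,"y": 0,"z": -18,"spin": 0,"hand": 9.1}
  ]
}}

```text
t: 13.4
ee_pos: [0.5575, 0.063, 0.3899]
tcp_rot: [[-0.981, -0.192, 0.005], [-0.192, 0.981, 0.0], [-0.005, -0.001, -1.0]]
force: [0.6, -0.8, 0.7]
grip_width: 0.998
grasp_force: 0.0
```

>>> {"op": "drive_tool", "data": {
  "rows": [
    {"x": 6,"y": 0,"z": 0,"spin": 0,"hand": 9.1},
    {"x": 12,"y": 0,"z": 0,"spin": 0,"hand": 9.1},
    {"x": 12,"y": 0,"z": 0,"spin": 0,"hand": 9.1},
    {"x": 12,"y": 0,"z": 0,"spin": 0,"hand": 9.1}
  ]
}}

```text
t: 13.9
ee_pos: [0.4404, 0.0401, 0.3878]
tcp_rot: [[-0.981, -0.192, 0.001], [-0.192, 0.981, -0.0], [-0.001, -0.0, -1.0]]
force: [-0.3, -0.1, -0.1]
grip_width: 0.997
grasp_force: 0.0
```

```bash
python3 - <<'E'
from h import *
a=snap('scene','s8')['image'];b=snap('side','d8')['image'];s=state();print(s['t'],s['ee_pos'],s['force'])
cv2.imwrite('pics/c8.png',np.vstack([cv2.resize(a[165:245,300:440],(525,300),interpolation=2),cv2.resize(b[160:240,268:408],(525,300),interpolation=2)])) 
E
```

```text
14.0 [0.4409546  0.0401504  0.38751472] [-0.00932719 -0.12503413  0.57559268]
```

View pics/c8.png

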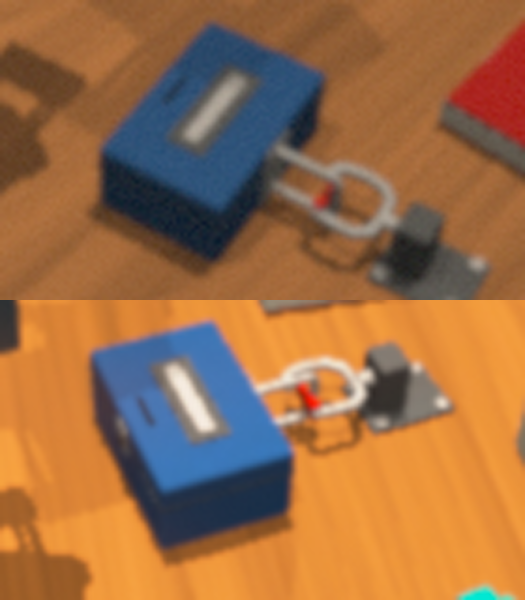

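The box stands flat, the loop bar is just behind the closed red gate (crop 325,195), and the arm is clear.

```bash
python3 -c "
from plant import hand_in; print(hand_in())"
```

```text
the job is handed in; nothing more can be done
None
```

The cash box is hooked, the gate snapped shut behind the loop, and it held a gentle pull back of about 20 N; the job is handed in at about 14 s, and no verdict came back.

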